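# Turn a cart wheel by its spokes until the tyre valve is at the top

### The arm

A 6-joint arm with a two-finger parallel gripper is mounted at the origin on a cart in front of the work surface, level with it; the furniture and walls round the work are solid. World frame = base frame: x ahead of the robot, y to its left, z up, the work surface at z = 0. Lengths are in m, angles in rad, forces in N, time in s.
With the tool pointing down it reaches from about 0.4 to 0.825 m from the base axis. Payload 7 kg.
Tool frame: the origin (TCP) lies between the finger pads; the fingertips stand 8 mm ahead of it and the grasp point (between the pads) lies 11 mm behind it (arm.finger_overhang is the distance from the TCP to the fingertips, in m); z points along the fingers, y is the line along which they close (so a half turn about z gives the same grasp; the last joint's range is limited). The gripper opens to 88 mm and grips with 3 to 60 N. Pads are 19 mm wide; open, the fingers measure 130 mm over their backs; the gripper's body (78 mm by 193 mm) begins 47 mm behind the grasp point.
Start: joints at [-0.879, 0.359, 0.012, 0, -1.224, -0.288], TCP at [0.265, -0.621, 0.235] pointing down, gripper open.
Joint ranges: [-3.07, 3.07], [-1.43, 2.12], [-1.02, 1.25], [-3.03, 1.67], [-3.05, -0], [-3.03, 3.03]. Speed limits (rad/s): [2.39, 2.39, 3.01, 3.14, 3.14, 3.14].

### API

Orientations are given as [roll, pitch, yaw] about the fixed x, y, z axes, in that order (R = Rz(yaw) Ry(pitch) Rx(roll)).
In Python, from station import arm gives the robot as it stands.
- The arm moves only by the tool move_arm, never from a script. Its argument "rows" is text: rows parted by semicolons, each of 7 numbers parted by spaces: the turn, a rotation vector about the tool's x, y, z in degrees, then the shift along the tool's x, y, z in m, then the finger opening in m, from 0 to 0.0876. A call has 1 to 8 rows; each row shifts and turns the commanded pose from where the row before left it, along the tool's axes as they then stand; what a row does not reach is not made up. A row lasts 1/8 s, in which the tool goes at most 62.5 mm and 10.7 degrees, less where a joint would pass 70% of its speed; a pose out of reach is approached as far as the arm can. A call is refused whole if a number of a shift passes 0.0625 or a number of a turn 10.7, either way. A call with a gripper value outside its range is refused whole. The fingers move at their own pace and stop on an object; "squeeze" is the grip in N (left out, the last holds). Time passes only in rows, so rows that do not move let the fingers close. It gives the time, the measured TCP pose, the force, the opening and the grip force at its end, in the units of the state.
- arm.get_state(): the state, without advancing time (a new reading comes with each control period).
- arm.grab_frame(name): name is "scene" or "side" or "wrist"; returns (picture, depth): 400x640x3 uint8, blue, green, red; 400x640 float32, m along the optical axis (not along the pixel's ray), 0 where there is no reading.
- arm.camera_model(name): a dict with "mtx" (3x3 intrinsics, pixels), "k1" (the pictures are not rectified: a ray, as slopes to the right and down, at radius r is drawn at 1 + k1 r^2 times it, then the intrinsics apply), "camera_from_world" (4x4, takes a point from world to camera coordinates); the wrist camera has in their place "mount" (4x4, takes a point from camera to tool coordinates, whose origin is the TCP and whose axes are the flange's). Camera axes: x right, y down, z forward; pixel columns grow to the right and rows downward; lengths in m; the calibration is good to about 2 mm. A picture is of the moment at which its call begins: read the wrist's pose just before it. camera_model takes no time and is no camera call.
- arm.job_done(): hands the job in; it is judged then, once.
The state is a dict: "t": time; "q": joint angles; "qd": joint speeds; "joint_efforts": joint torques, N m; "eef_pos": TCP position; "ee_rot": TCP orientation; "force": force on the tool from outside, world axes, zero at the start; "moment": the same for the moment, N m; "width": finger opening in m; "gripper_force": force on a finger pad.
Only numpy, scipy, OpenCV 4.12 (cv2) and the standard library are available. Lean on these libraries where they do the work, as an engineer would, in place of code of your own. Each camera call takes 0.05 s, during which the arm holds its last target. There are 200 camera calls.

### The job

The hand-cart wheel on the bench stand is about to be pumped up: push its spokes round with a fingertip, one after another and steadily, until the valve with the red cap is at the very top of the wheel, straight above the hub, and leave the wheel standing still there. The tyre has just been brushed with bead sealer, so push only on the yellow spokes, keep off the tyre and the valve, and do not disturb the tin, brush, sanding block and screwdriver lying round the stand.

Things in the scene. Friction and masses are not known exactly. Their poses are not given: they have to be found in the camera images.
- wheel_stand: Heavy blue steel stand, fixed, holding the wheel upright on a stub axle. Its open front faces the robot and a little to its left. Origin on the bench under the wheel's middle; x = along the axle from the front to the back, z up, y left as seen from the front. Base plate 10 mm high, x -45 to 150, y -85 to 85 mm; 40 mm square column behind the wheel, x 48 to 88 mm, 205 mm high.
- hub (a point): Centre of the wheel, on the axle in the wheel's middle plane, 175 mm above the bench; axes as the stand's. The hub is 56 mm in diameter; with its black cap it reaches 26 mm to the front (-x) and 30 mm to the back of the middle plane.
- valve (a point): Middle of the tyre valve's stem, 95 mm from the hub centre in the wheel's middle plane. The stem (black rubber foot, red cap 11 mm in diameter) sticks out of the rim inwards to the hub, from 108 to 81 mm radius. Axes turn with the wheel: z points from the hub out through the valve.
- wheel (a joint): Turn of the wheel, rad: 0 (or any whole turns) = valve at the very top; grows clockwise as seen from the front, i.e. right-handed about the stand's x (+1.57: valve towards -y). Starts between 1.9 and 4.4 (valve in the lower half); turns freely either way. Stiff bearing, about 0.16 N m of drag: 2 to 3 N on a spoke turns it, and it stops almost at once and stays when let go.
- wheel_spokes: Yellow hub with five straight spokes at 36, 108, 180, 252 and 324 degrees clockwise (from the front) from the valve (which is midway between two). Origin at the hub centre, z out through the valve. Spokes: 15 mm wide (22 mm over the web), along the axle 38 mm thick at the hub, tapering to 20 mm at the rim, from 28 to 107 mm radius (rim inside). Gaps open right through.
- wheel_tyre: Black tyre of the wheel (origin at the hub centre): outside diameter 302 mm, from 113 to 151 mm radius, 37 mm wide along the axle. Turns with the wheel. Not to be touched.
- wheel_valve: The valve stem and cap as a solid part (origin at the hub centre, not at the stem; see valve). Not to be touched.
- wax_tin: Round tin of sealer with brown top, 78 mm in diameter, 36 mm high, loose; origin at the centre of its underside. To be left alone.
- paint_brush: Flat brush with grey handle lying beside the stand (not the one in the bench's far right corner), 61 x 224 x 15 mm (x, y, z), loose, lying; origin at the centre of its underside. To be left alone.
- sanding_block: Wooden sanding block wrapped in red abrasive paper, 53 x 185 x 35 mm (x, y, z), loose, lying; origin at the centre of its underside. To be left alone.
- screwdriver: Screwdriver with orange handle, 29 x 215 x 32 mm (x, y, z), loose, lying; origin at the centre of its underside. To be left alone.

How it is judged:
On the way:
1. a finger pushes on a spoke (over 0.5 N) while the valve is above the level of the hub (contact force between the fingers and wheel_spokes above 0.5 N and angle between valve's own z axis and vertical below 1.5 rad).
At the end, for the whole second after the job is handed in: The valve is within 0.12 rad (7 degrees) of straight above the hub, the wheel stands still, and tin, brush, sanding block and screwdriver are within 15 mm of where they lay (angle between valve's own z axis and vertical below 0.12 rad and velocity of joint wheel between -0.02 and 0.02 rad/s and distance of each of wax_tin, paint_brush, sanding_block, screwdriver from where it was at the start of the episode below 0.015 m); the robot touches nothing.
It fails at once if the wet tyre is touched with over 2 N (contact force between any of the fingers, the arm and wheel_tyre above 2 N).
It fails at once if the valve is touched with over 2 N (contact force between any of the fingers, the arm and wheel_valve above 2 N).
It fails at once if the wheel is flung round (over 3 rad/s) instead of pushed steadily (velocity of joint wheel above 3 rad/s or velocity of joint wheel below -3 rad/s).
It fails at once if the tin, brush, sanding block or screwdriver is shifted over 15 mm or lifted (distance of any of wax_tin, paint_brush, sanding_block, screwdriver from where it was at the start of the episode above 0.015 m).
It also fails if it takes over 61 s, if anything falls off the work surface, if the arm or the gripper's body presses on something with over 40 N, if the wrist force passes 120 N, or if a joint passes its speed limit or range.

## Working session

There is one attempt and no reset: what is moved stays moved. The work goes in short steps, Python scripts to look and compute and a tool call to move; the robot and the scene stay as the last step left them, time stands still between calls to the robot, and variables do not carry over. Pictures are saved under pics/ and viewed, at most 10 in all, crops included, and the job is handed in when it is done.

Besides the shell and the picture viewer there is one more tool, called after ">>>" in YAML: its name, and indented under it one key for each argument. move_arm: Moves the arm, as the interface text tells. Its arguments: {"type":"object","properties":{"rows":{"type":"string"},"squeeze":{"type":"number"}},"required":["rows"]}

```bash
mkdir -p pics
python3 - <<'E'
from station import arm
import cv2,numpy as np
for n in("scene","side"):
    p,d=arm.grab_frame(n); cv2.imwrite(f"pics/{n}0.png",p); np.save(f"pics/{n}0.npy",d)
    m=arm.camera_model(n); print(n,m["mtx"].tolist(),m["k1"],np.round(np.linalg.inv(m["camera_from_world"]),3).tolist())
s=arm.get_state(); print(s["eef_pos"],s["ee_rot"],s["force"],s["t"],arm.finger_overhang)
E
```

```text
scene [[413.07168192484784, 0.0, 320.96627813286227], [0.0, 413.07168192484784, 197.22200261952983], [0.0, 0.0, 1.0]] -0.022847049459378092 [[-0.819, -0.238, 0.522, 0.166], [-0.573, 0.322, -0.754, 0.846], [0.011, -0.916, -0.4, 0.535], [0.0, 0.0, 0.0, 1.0]]
side [[376.18602756248674, 0.0, 314.42383840615383], [0.0, 376.18602756248674, 199.36373429421522], [0.0, 0.0, 1.0]] -0.007826218640275957 [[-0.298, -0.704, 0.645, 0.027], [-0.955, 0.221, -0.199, 0.332], [-0.003, -0.675, -0.738, 0.836], [0.0, 0.0, 0.0, 1.0]]
[ 0.26499956 -0.62034102  0.23372992] [ 3.14010246e+00 -1.47603550e-04 -2.73792970e+00] [-0.23710211 -0.0943634  -0.33720144] 0.1 0.008
```

View pics/scene0.png

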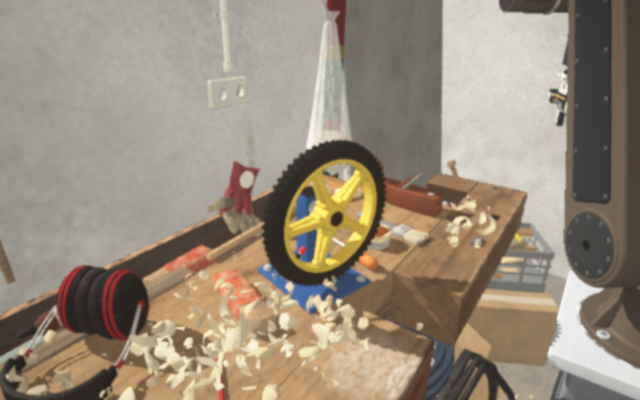

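View pics/side0.png

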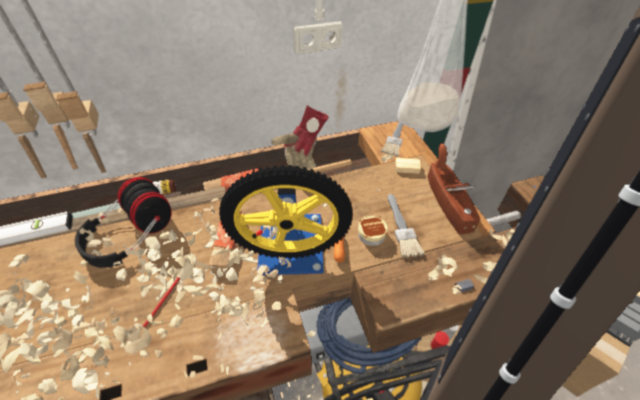

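The scene view shows the wheel with its hub at about (336,217) and the red cap near (302,252), low and to the left. In the side view the hub is at about (287,224) and the cap near (257,233). The tin, at side (373,230), and the brush, at (405,235), lie to the wheel's right. The screwdriver is at (339,250) and the block is to its left at about (228,235).

```bash
cat > h.py <<'E'
import numpy as np,cv2
from station import arm
def rays(n,uv):
    m=arm.camera_model(n);K=m["mtx"];k=m["k1"]
    uv=np.asarray(uv,float).reshape(-1,2)
    x=cv2.undistortPoints(uv.reshape(-1,1,2),K,np.array([k,0,0,0,0.])).reshape(-1,2)
    T=np.linalg.inv(m["camera_from_world"])
    return T[:3,3],np.c_[x,np.ones(len(x))]@T[:3,:3].T
def pts(n,uv,d):
    o,r=rays(n,uv); return o+r*np.asarray(d)[:,None]
def masks(p):
    h=cv2.cvtColor(p,cv2.COLOR_BGR2HSV)
    y=cv2.inRange(h,(22,150,90),(34,255,255))
    r=cv2.inRange(h,(0,170,90),(7,255,255))|cv2.inRange(h,(174,170,90),(180,255,255))
    return y,r
E
python3 - <<'E'
from h import *
out=[]
for n,(x0,x1,y0,y1) in dict(scene=(255,395,130,290),side=(215,355,160,260)).items():
    p=cv2.imread(f"pics/{n}0.png");d=np.load(f"pics/{n}0.npy")
    y,r=masks(p); M=np.zeros_like(y);M[y0:y1,x0:x1]=255
    v,u=np.nonzero((y&M)>0); dd=d[v,u]; k=dd>0
    P=pts(n,np.c_[u,v][k],dd[k])
    med=np.median(P,0);P=P[np.linalg.norm(P-med,axis=1)<.16]
    for _ in range(4):
        c=P.mean(0);w=np.linalg.svd(P-c)[2][2] if len(P)<9000 else None
        e=(P-c)@w; P=P[abs(e)<max(.012,2*e.std())]
    w*=np.sign(w[0]) 
    print(n,len(P),"c",c.round(4),"n",w.round(3),"yaw",np.degrees(np.arctan2(w[1],w[0])),e.std())
    # circle fit of far points
    a=np.array([-w[1],w[0],0]);a/=np.linalg.norm(a)
    Q=np.c_[(P-c)@a,P[:,2]]; h=cv2.convexHull(Q.astype(np.float32))
    (cx,cz),rr=cv2.minEnclosingCircle(h); print("circ",(c+a*cx).round(4),cz,rr)
    v,u=np.nonzero((r&M)>0); dd=d[v,u]
    R=pts(n,np.c_[u,v],dd)
    nn,lab,st,ce=cv2.connectedComponentsWithStats(r&M)
    for i in range(1,nn):
        s=lab[v,u]==i
        if s.sum()>4: print("red",ce[i].round(1),s.sum(),np.median(R[s],0).round(4))
    f=4 if n=="scene" else 4
    c2=cv2.resize(p[y0:y1,x0:x1],None,fx=f,fy=f)[:600]; cv2.imwrite(f"pics/{n}c.png",c2 if n=="scene" else c2)
a=cv2.imread("pics/scenec.png");b=cv2.imread("pics/sidec.png")
a=cv2.resize(a,(400,457));b=cv2.resize(b,(400,286));b=cv2.copyMakeBorder(b,0,171,0,0,0)
cv2.imwrite("pics/both.png",np.hstack([a,b]))
E
```

```text
scene 3893 c [0.559  0.2337 0.1721] n [ 0.965 -0.261  0.011] yaw -15.137290668481722 0.005009193883613509
circ [0.5597 0.2365 0.1721] 0.17478664219379425 0.12200318276882172
red [302. 250.] 15 [0.5862 0.3015 0.1224]
side 2979 c [0.5616 0.2357 0.1703] n [ 0.962 -0.271  0.021] yaw -15.715535491337462 0.0053486054795583455
circ [0.5609 0.2329 0.1703] 0.17501983046531677 0.12295112758874893
red [243.7 174.5] 11 [ 0.9579  0.2906 -0.0255]
red [258.5 232.5] 18 [0.5888 0.2988 0.1223]
red [231.1 243.7] 11 [0.6442 0.3705 0.0329]
```

View pics/both.png

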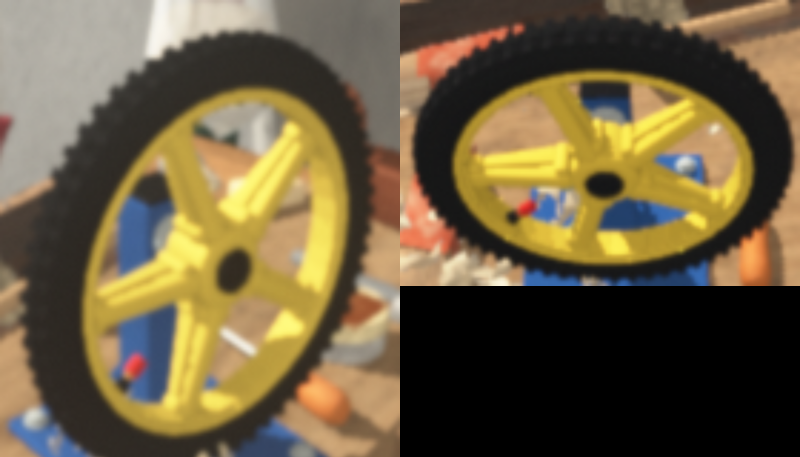

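```bash
cat >> h.py <<'E'
from scipy.spatial.transform import Rotation as Rn, Slerp
AX=np.array([.964,-.267,0]);YS=np.array([.267,.964,0]);HUB=np.array([.573,.231,.175])
def tool(tilt,yaw=0):  # tool z: axle direction, turned yaw (deg, left +), tilted down
    y=Rn.from_euler('z',yaw,degrees=True).apply(YS);a=np.array([y[1],-y[0],0]);t=np.radians(tilt)
    z=a*np.cos(t)-np.array([0,0,1])*np.sin(t)
    return Rn.from_matrix(np.c_[np.cross(y,z),y,z])
def stand(x,y,z): return HUB+AX*x+YS*y+np.array([0,0,z])
def state():
    s=arm.get_state();R=Rn.from_euler('xyz',s["ee_rot"]);p=np.array(s["eef_pos"])
    d=R.as_matrix()[:,2];tip=p+.008*d-HUB
    print("t",round(s["t"],2),"p",p.round(3),"z",d.round(3),"tip in stand",[round(float(v),4) for v in(tip@AX,tip@YS,tip[2])],"F",np.round(s["force"],1),"q",np.round(s["q"],2),"w",round(s["width"],4))
    return R,p
def plan(R,p,wps,open_=0.):
    # wps: (pos,Rot,nrows); prints rounded rows
    rows=[]
    for P,T,n in wps:
        rv=(R.inv()*T).as_rotvec(degrees=True)/n; rv=rv.round(1)
        for i in range(n):
            t=R.inv().apply((P-p)/(n-i)).round(4)
            p=p+R.apply(t);R=R*Rn.from_rotvec(rv,degrees=True)
            rows.append(" ".join(f"{v:g}" for v in [*rv,*t,open_]))
    for i in range(0,len(rows),8): print("; ".join(rows[i:i+8]))
E
python3 - <<'E'
from h import *
R,p=state()
T=tool(30); S=Slerp([0,1],Rn.concatenate([R,T]))
plan(R,p,[(np.array([.42,-.25,.48]),S(.35),8),(np.array([.36,.2,.48]),S(.7),8)])
E
```

```text
t 0.1 p [ 0.265 -0.62   0.234] z [-0.001  0.001 -1.   ] tip in stand [-0.0696, -0.9029, 0.0507] F [-0.2 -0.1 -0.3] q [-0.88  0.36  0.01 -0.   -1.22 -0.29] w 0.0876
0.9 -2.5 1.5 -0.036 0.035 -0.0307 0; 0.9 -2.5 1.5 -0.0364 0.0355 -0.0297 0; 0.9 -2.5 1.5 -0.0367 0.036 -0.0287 0; 0.9 -2.5 1.5 -0.037 0.0365 -0.0276 0; 0.9 -2.5 1.5 -0.0372 0.037 -0.0266 0; 0.9 -2.5 1.5 -0.0374 0.0376 -0.0256 0; 0.9 -2.5 1.5 -0.0375 0.0382 -0.0245 0; 0.9 -2.5 1.5 -0.0376 0.0388 -0.0235 0
0.9 -2.5 1.6 -0.004 0.0565 -0.0036 0; 0.9 -2.5 1.6 -0.0026 0.0565 -0.0044 0; 0.9 -2.5 1.6 -0.0012 0.0565 -0.0052 0; 0.9 -2.5 1.6 0.0001 0.0564 -0.006 0; 0.9 -2.5 1.6 0.0014 0.0563 -0.0069 0; 0.9 -2.5 1.6 0.0026 0.0562 -0.0079 0; 0.9 -2.5 1.6 0.0039 0.0559 -0.0089 0; 0.9 -2.5 1.6 0.005 0.0557 -0.01 0
```

>>> move_arm:
  rows: "0.9 -2.5 1.5 -0.036 0.035 -0.031 0; 0.9 -2.5 1.5 -0.036 0.035 -0.03 0; 0.9 -2.5 1.5 -0.037 0.036 -0.029 0; 0.9 -2.5 1.5 -0.037 0.036 -0.028 0; 0.9 -2.5 1.5 -0.037 0.037 -0.027 0; 0.9 -2.5 1.5 -0.037 0.038 -0.026 0; 0.9 -2.5 1.5 -0.037 0.038 -0.025 0; 0.9 -2.5 1.5 -0.038 0.039 -0.024 0"
  squeeze: 20

```text
t: 1.1
eef_pos: [0.4189, -0.2495, 0.4844]
ee_rot: [-3.05, 0.361, -2.935]
force: [1.1, 0.5, -0.0]
width: 0.0132
gripper_force: 0.0
```

>>> move_arm:
  rows: "0.9 -2.5 1.6 -0.004 0.056 -0.004 0; 0.9 -2.5 1.6 -0.003 0.056 -0.004 0; 0.9 -2.5 1.6 -0.001 0.056 -0.005 0; 0.9 -2.5 1.6 0 0.056 -0.006 0; 0.9 -2.5 1.6 0.001 0.056 -0.007 0; 0.9 -2.5 1.6 0.003 0.056 -0.008 0; 0.9 -2.5 1.6 0.004 0.056 -0.009 0; 0.9 -2.5 1.6 0.005 0.056 -0.01 0"

```text
t: 2.1
eef_pos: [0.3699, 0.0697, 0.4786]
ee_rot: [-3.016, 0.571, -3.074]
force: [2.5, 0.1, 1.0]
width: 0.0004
gripper_force: 0.0
```

Run:
```python
from h import *
R,p=state()
T=tool(30)
# gap between spokes at 269 and 341; finger centre at 309deg, r=.062
a=np.radians(309);y,z=-.062*np.sin(a),.062*np.cos(a)
print(y,z)
plan(R,p,[(stand(-.13,y,z+.08)-.008*T.as_matrix()[:,2],T,8)])
```

```text
t 2.1 p [0.37  0.07  0.479] z [ 0.543 -0.089 -0.835] tip in stand [-0.1484, -0.2092, 0.2969] F [2.5 0.1 1. ] q [ 1.49 -0.62 -0.63  0.58 -1.61 -3.03] w 0.0004
0.048183049610332186 0.03901786424508993
0.9 -3.3 1.9 0.0016 0.0328 0.0218 0; 0.9 -3.3 1.9 0.004 0.033 0.0212 0; 0.9 -3.3 1.9 0.0063 0.0331 0.0203 0; 0.9 -3.3 1.9 0.0085 0.0332 0.0194 0; 0.9 -3.3 1.9 0.0107 0.0332 0.0183 0; 0.9 -3.3 1.9 0.0128 0.0331 0.0171 0; 0.9 -3.3 1.9 0.0149 0.0329 0.0158 0; 0.9 -3.3 1.9 0.0168 0.0326 0.0144 0
```

>>> move_arm:
  rows: "0 0 -10.6 0 0 0 0; 0 0 -10.6 0 0 0 0; 0 0 -10.6 0 0 0 0; 0 0 -10.6 0 0 0 0; 0 0 -10.6 0 0 0 0; 0 0 -10.6 0 0 0 0; 0 0 -10.6 0 0 0 0; 0 0 -10.6 0 0 0 0"

```text
t: 3.1
eef_pos: [0.3703, 0.0695, 0.4781]
ee_rot: [-2.563, -0.064, -1.642]
force: [0.5, -0.9, 0.2]
width: 0.0003
gripper_force: 0.0
```

>>> move_arm:
  rows: "0 0 -10.6 0 0 0 0; 0 0 -10.6 0 0 0 0; 0 0 -10.6 0 0 0 0; 0 0 -10.6 0 0 0 0; 0 0 -10.6 0 0 0 0; 0 0 -10.6 0 0 0 0; 0 0 -10.6 0 0 0 0; 0 0 -10.6 0 0 0 0"

```text
t: 4.1
eef_pos: [0.3703, 0.0695, 0.4781]
ee_rot: [3.125, -0.582, -0.137]
force: [-0.2, 0.1, 0.8]
width: 0.0002
gripper_force: 0.0
```

Run:
```python
from h import *
R,p=state()
T=tool(30)*Rn.from_euler('z',180,degrees=True)
a=np.radians(309);y,z=-.062*np.sin(a),.062*np.cos(a)
plan(R,p,[(stand(-.13,y,z+.08)-.008*T.as_matrix()[:,2],T,8)])
```

```text
t 4.1 p [0.37  0.069 0.478] z [ 0.542 -0.092 -0.836] tip in stand [-0.1479, -0.2094, 0.2965] F [-0.2  0.1  0.8] q [ 1.49 -0.62 -0.63  0.58 -1.6  -0.05] w 0.0002
-0.6 3.3 0.7 -0.0072 -0.0321 0.0217 0; -0.6 3.3 0.7 -0.0088 -0.0322 0.0209 0; -0.6 3.3 0.7 -0.0104 -0.0323 0.02 0; -0.6 3.3 0.7 -0.0119 -0.0324 0.019 0; -0.6 3.3 0.7 -0.0134 -0.0324 0.0179 0; -0.6 3.3 0.7 -0.0148 -0.0324 0.0167 0; -0.6 3.3 0.7 -0.0161 -0.0324 0.0155 0; -0.6 3.3 0.7 -0.0174 -0.0323 0.0142 0
```

>>> move_arm:
  rows: "-0.6 3.3 0.7 -0.007 -0.032 0.022 0; -0.6 3.3 0.7 -0.009 -0.032 0.021 0; -0.6 3.3 0.7 -0.01 -0.032 0.02 0; -0.6 3.3 0.7 -0.012 -0.032 0.019 0; -0.6 3.3 0.7 -0.013 -0.032 0.018 0; -0.6 3.3 0.7 -0.015 -0.032 0.017 0; -0.6 3.3 0.7 -0.016 -0.032 0.015 0; -0.6 3.3 0.7 -0.017 -0.032 0.014 0"

```text
t: 5.1
eef_pos: [0.4556, 0.3127, 0.2987]
ee_rot: [-3.136, -1.045, -0.283]
force: [-0.3, 0.4, 1.9]
width: 0.0002
gripper_force: 0.0
```

Run:
```python
from h import *
R,p=state()
p_,d=arm.grab_frame("wrist");cv2.imwrite("pics/w1.png",p_)
p_,d=arm.grab_frame("scene");cv2.imwrite("pics/s1.png",p_)
a=np.hstack([cv2.resize(cv2.imread("pics/w1.png"),(400,250)),cv2.resize(p_,(400,250))]);cv2.imwrite("pics/ws1.png",a)
```

```text
t 5.1 p [0.456 0.313 0.299] z [ 0.832 -0.237 -0.502] tip in stand [-0.1281, 0.0474, 0.1197] F [-0.3  0.4  1.9] q [ 1.37  0.06 -1.    1.24 -1.15 -1.01] w 0.0002
```

View pics/ws1.png

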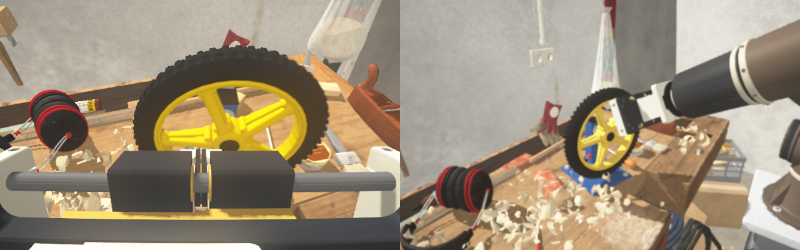

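Run:
```python
from h import *
a=cv2.imread("pics/s1.png")[135:225,270:410];b=cv2.imread("pics/w1.png")[220:400,200:480]
cv2.imwrite("pics/c1.png",np.vstack([cv2.resize(a,(467,300)),cv2.resize(b,(467,300))]))
R,p=state();T=tool(30)*Rn.from_euler('z',180,degrees=True);o=.008*T.as_matrix()[:,2]
plan(R,p,[(stand(-.075,.056,.030)-o,T,6)])
```

```text
t 5.2 p [0.456 0.314 0.296] z [ 0.831 -0.24  -0.502] tip in stand [-0.1282, 0.0483, 0.1169] F [ 0.8 -1.6 -0.1] q [ 1.37  0.07 -1.    1.24 -1.15 -1.01] w 0.0008
0.1 0 0 -0.0081 -0.0014 0.0149 0; 0.1 0 0 -0.0081 -0.0014 0.0149 0; 0.1 0 0 -0.0081 -0.0014 0.0149 0; 0.1 0 0 -0.0081 -0.0013 0.0149 0; 0.1 0 0 -0.008 -0.0013 0.015 0; 0.1 0 0 -0.0081 -0.0013 0.015 0
```

View pics/c1.png

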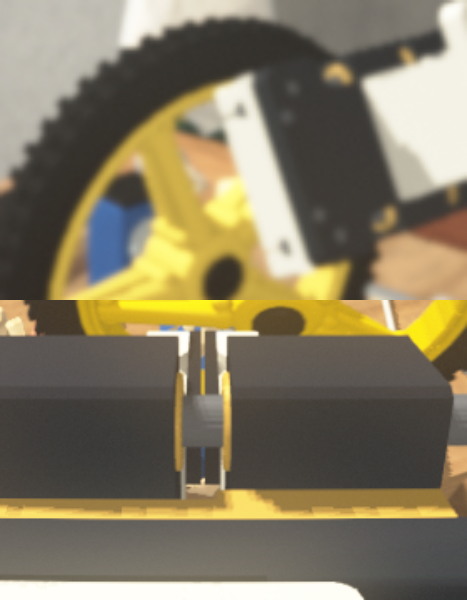

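Run:
```python
from h import *
R,p=state();m=arm.camera_model("scene");T=m["camera_from_world"]
for zz in (.008,-.011,-.058):
  for yy in (-.021,.021):
    P=p+R.apply([0,yy,zz]);c=T[:3,:3]@P+T[:3,3];uv=m["mtx"]@(c/c[2]);print(zz,yy,uv[:2].round(0),((uv[:2]-[270,135])*3.33).round())
d=arm.grab_frame("side")[0];cv2.imwrite("pics/sd1.png",cv2.resize(d[120:280,200:420],(800,582)))
```

```text
t 5.2 p [0.456 0.314 0.296] z [ 0.831 -0.24  -0.502] tip in stand [-0.1282, 0.0483, 0.1169] F [ 0.8 -1.6 -0.1] q [ 1.37  0.07 -1.    1.24 -1.15 -1.01] w 0.0008
0.008 -0.021 [350. 188.] [265. 175.]
0.008 0.021 [369. 181.] [329. 155.]
-0.011 -0.021 [357. 185.] [290. 167.]
-0.011 0.021 [376. 179.] [355. 146.]
-0.058 -0.021 [378. 178.] [358. 144.]
-0.058 0.021 [397. 172.] [424. 123.]
```

View pics/sd1.png

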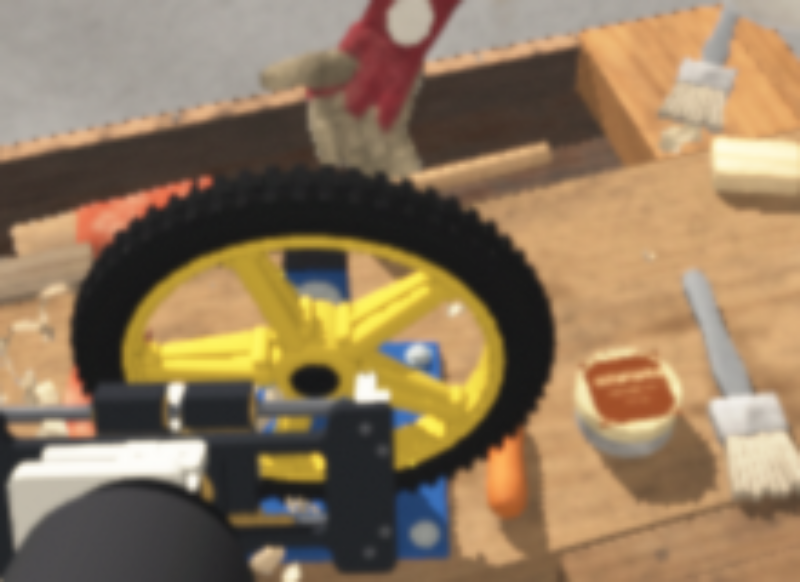

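The side crop shows the gripper in front of the wheel's upper left. The tin is at about (628,400), well clear, and the wheel hasn't moved.

>>> move_arm:
  rows: "0 0 0 -0.008 -0.0015 0.015 0; 0 0 0 -0.008 -0.001 0.015 0; 0 0 0 -0.008 -0.0015 0.015 0; 0 0 0 -0.008 -0.001 0.015 0; 0 0 0 -0.008 -0.0015 0.015 0; 0 0 0 -0.008 -0.001 0.015 0; 0 0 0 0 0 0 0"

```text
t: 6.12
eef_pos: [0.5149, 0.319, 0.223]
ee_rot: [3.128, -1.034, -0.284]
force: [0.3, 0.5, 0.6]
width: 0.0006
gripper_force: 0.0
```

Run:
```python
from h import *
R,p=state();T=R;o=.008*T.as_matrix()[:,2]
plan(R,p,[(stand(.002,.056,.030)-o,T,6)])
```

```text
t 6.12 p [0.515 0.319 0.223] z [ 0.821 -0.254 -0.512] tip in stand [-0.0727, 0.0691, 0.0439] F [0.3 0.5 0.6] q [ 1.12  0.22 -1.02  1.51 -1.02 -1.17] w 0.0006
0 0 0 0.0044 0.0018 0.0119 0; 0 0 0 0.0044 0.0018 0.0119 0; 0 0 0 0.0044 0.0018 0.0119 0; 0 0 0 0.0044 0.0019 0.012 0; 0 0 0 0.0044 0.0018 0.0119 0; 0 0 0 0.0043 0.0019 0.012 0
```

```bash
cat > kin.py <<'E'
from h import *
from scipy.optimize import least_squares
E=Rn.from_euler
D=[([-.879,.359,.012,0,-1.224,-.288],[.265,-.6203,.2337],[0,0,-1]),
([1.49,-.62,-.63,.58,-1.605,-.05],[.3703,.0695,.4781],[.542,-.092,-.836]),
([1.37,.06,-1.,1.24,-1.15,-1.01],[.4556,.3127,.2987],[.832,-.237,-.502])]
s=arm.get_state();D.append((s["q"],s["eef_pos"],E('xyz',s["ee_rot"]).as_matrix()[:,2]))
def fk(q,k):
    c,d1,a1,L2,a3,L3,L6,e=k
    A=E('z',q[0]+c);B=A*E('y',q[1]);C=B*E('y',-q[2]);W=C*E('x',q[3])*E('y',-q[4])
    p=np.array([0,0,d1])+A.apply([a1,e,0])+B.apply([0,0,L2])+C.apply([L3,0,a3])+W.apply([L6,0,0])
    return p,W.apply([1,0,0])
def fit():
    f=lambda k:np.concatenate([np.r_[fk(q,k)[0]-p,.3*(fk(q,k)[1]-z)] for q,p,z in D])
    best=None
    for c in(0,-.3):
        r=least_squares(f,[c,.3,.05,.4,0,.4,.25,0])
        if best is None or r.cost<best.cost:best=r
    return best
if __name__=="__main__":
    r=fit();print(r.x.round(4),r.fun.reshape(-1,6).round(3))
E
python3 kin.py
```

```text
[ 3.2263  1.0041 -0.5002 -0.6694  0.1482  0.0595  0.2     0.237 ] [[ 0.007  0.005  0.063  0.    -0.     0.   ]
 [-0.024 -0.009 -0.038  0.002  0.041  0.   ]
 [-0.003  0.031 -0.043  0.01   0.059  0.   ]
 [ 0.029 -0.035  0.018 -0.022 -0.05   0.   ]]
```

```bash
sed -i "s/E('x',q\[3\])/E('x',-q[3])/" kin.py; python3 kin.py
```

```text
[ 0.0573  0.0406  0.1187  0.561   0.1104  0.3019  0.235  -0.2065] [[ 0.018  0.013  0.098 -0.     0.     0.   ]
 [-0.033  0.008 -0.07   0.001  0.011  0.   ]
 [ 0.004  0.007 -0.025  0.004  0.017  0.   ]
 [ 0.041 -0.036 -0.003  0.004  0.014  0.   ]]
```

```bash
sed -i "s/A.apply(\[a1,e,0\])/A.apply([a1,0,0])/; s/W.apply(\[L6,0,0\])/W.apply([L6,e,0])/" kin.py; python3 kin.py
```

```text
[-1.700e-03  1.992e-01  1.400e-03  6.012e-01 -5.000e-04  4.623e-01
  3.709e-01 -1.911e-01] [[-0.    -0.    -0.    -0.     0.     0.   ]
 [-0.    -0.     0.     0.     0.001  0.   ]
 [-0.001  0.001 -0.     0.001  0.002  0.   ]
 [ 0.001 -0.001  0.    -0.    -0.     0.   ]]
```

```bash
cat >> kin.py <<'E'
K=[-.0017,.1992,.0014,.6012,-.0005,.4623,.3709,-.1911]
LO=np.array([-3.07,-1.43,-1.02,-3.03,-3.05])+.03;HI=np.array([3.07,2.12,1.25,1.67,0])-.03
def ik(p,z,q0):
    r=least_squares(lambda q:np.r_[fk(q,K)[0]-p,.3*(fk(q,K)[1]-z)],np.clip(q0,LO+.01,HI-.01),bounds=(LO,HI))
    return r.x,np.sqrt(2*r.cost)
E
cat > srch.py <<'E'
from kin import *
rng=np.random.default_rng(0)
arc=[np.array([.002,-.062*np.sin(a),.062*np.cos(a)]) for a in np.radians([300,345,30,85])]
for tilt in(-10,0,15,30,40):
  for yaw in(-30,-15,0,15,30,45):
    z=tool(tilt,yaw).as_matrix()[:,2];seen=[]
    P=[stand(*a)-.008*z for a in arc]
    for i in range(14):
        q0=LO+(HI-LO)*rng.random(5)
        q,e=ik(P[0],z,q0)
        if e>2e-3 or any(np.linalg.norm(q-s)<.2 for s in seen):continue
        seen.append(q);path=[q];ok=True
        for p in P[1:]:
            q,e=ik(p,z,q);ok&=e<2e-3 and np.abs(q-path[-1]).max()<1;path.append(q)
        m=np.minimum(np.array(path)-LO,HI-np.array(path))
        if ok and m.min()>.05:print(tilt,yaw,round(m.min(),2),path[0].round(2),path[-1].round(2))
E
python3 srch.py
```

```text
-10 45 0.08 [-0.17  0.94 -0.89 -2.41 -1.94] [-0.46  1.05 -0.85 -2.08 -1.92]
0 45 0.06 [-0.2   0.7  -0.93 -2.43 -1.61] [-0.51  0.81 -0.91 -2.11 -1.65]
15 45 0.15 [-0.12  0.28 -0.82 -2.35 -0.95] [-0.42  0.32 -0.84 -2.06 -1.09]
30 -30 0.07 [ 1.12  0.46 -0.65  1.04 -1.24] [ 1.03  0.36 -0.92  1.17 -1.14]
40 -30 0.12 [ 1.09  0.39 -0.6   0.93 -1.15] [ 1.    0.28 -0.87  1.06 -1.03]
```

```bash
cat > srch2.py <<'E'
from kin import *
angs=list(range(260,461,20))
for tilt in(20,30,38):
  for yaw in(-30,-20,-10,0,10):
    z=tool(tilt,yaw).as_matrix()[:,2];th=np.arccos(z@AX);ax=-.066*np.cos(th)+.039*np.sin(th)
    s=""
    q=np.array([1.1,.3,-.8,1.2,-1.1])
    for r in(.055,.068):
      for a in np.radians(angs):
        x,e=ik(stand(-.001,-r*np.sin(a),r*np.cos(a))-.008*z,z,q);s+="#" if e<1.5e-3 else ("+" if e<5e-3 else ".")
      s+=" "
    print(tilt,yaw,"ang",round(np.degrees(th)),"bodyfront",round(ax,3),s)
E
python3 srch2.py
```

```text
20 -30 ang 36 bodyfront -0.031 ########### ########### 
20 -20 ang 28 bodyfront -0.04 #######.... #######.... 
20 -10 ang 22 bodyfront -0.046 +##........ +###....... 
20 0 ang 20 bodyfront -0.049 ........... ........... 
20 10 ang 22 bodyfront -0.046 ........... ........... 
30 -30 ang 41 bodyfront -0.024 ########### ########### 
30 -20 ang 36 bodyfront -0.031 ########+.. ########... 
30 -10 ang 31 bodyfront -0.036 #####...... #####+..... 
30 0 ang 30 bodyfront -0.038 ........... ........... 
30 10 ang 31 bodyfront -0.036 ........... ........... 
38 -30 ang 47 bodyfront -0.017 ########### ########### 
38 -20 ang 42 bodyfront -0.023 ##########+ #########+. 
38 -10 ang 39 bodyfront -0.027 #######.... #######.... 
38 0 ang 38 bodyfront -0.028 ...+....... ..+#+...... 
38 10 ang 39 bodyfront -0.027 ........... ...........
```

```bash
cat >> kin.py <<'E'
def wrot(q,c=K[0]): return E('z',q[0]+c)*E('y',q[1]-q[2])*E('x',-q[3])*E('y',-q[4])
def q6off():  # tool = wrot * B * Rz(+-q6): angle of tool x in wrist frame yz
    s=arm.get_state();M=(wrot(s["q"]).inv()*E('xyz',s["ee_rot"])).as_matrix()
    return np.arctan2(M[2,0],M[1,0]),s["q"][5]
def ptool(tilt,yaw,sg=1):
    z=tool(tilt,yaw).as_matrix()[:,2];y=np.cross(z,AX);y*=sg/np.linalg.norm(y)
    return Rn.from_matrix(np.c_[np.cross(y,z),y,z])
E
python3 - <<'E'
from kin import *
a,q=q6off();R,p=state();print("off",a,q, a-q,a+q)
for tilt,yaw in((10,-30),(15,-30),(20,-30),(20,-26),(25,-26)):
  for sg in(1,-1):
    T=ptool(tilt,yaw,sg);z=T.as_matrix()[:,2];mm=9;q=np.array([1.1,.3,-.8,1.2,-1.1]);o=[]
    for ag in(300,0,40,90):
        g=np.radians(ag);x,e=ik(stand(-.001,-.07*np.sin(g),.07*np.cos(g))-.008*z,z,q)
        M=(wrot(x).inv()*T).as_matrix();o.append(np.arctan2(M[2,0],M[1,0]));mm=min(mm,np.minimum(x-LO,HI-x).min())
        if e>1e-3:mm=-e
    print(tilt,yaw,sg,"margin",round(mm,3),"toolx ang",np.round(o,2),x.round(2))
E
```

```text
t 6.12 p [0.515 0.319 0.223] z [ 0.821 -0.254 -0.512] tip in stand [-0.0727, 0.0691, 0.0439] F [0.3 0.5 0.6] q [ 1.12  0.22 -1.02  1.51 -1.02 -1.17] w 0.0006
off -1.9749380698098664 -1.1675243125819357 -0.8074137572279307 -3.142462382391802
10 -30 1 margin 0.008 toolx ang [-3.08 -3.07 -2.99 -2.86] [ 1.09  0.58 -0.98  1.26 -1.4 ]
10 -30 -1 margin 0.008 toolx ang [0.07 0.07 0.15 0.28] [ 1.09  0.58 -0.98  1.26 -1.4 ]
15 -30 1 margin 0.013 toolx ang [-3.   -3.   -2.93 -2.79] [ 1.08  0.52 -0.98  1.25 -1.33]
15 -30 -1 margin 0.013 toolx ang [0.14 0.14 0.21 0.35] [ 1.08  0.52 -0.98  1.25 -1.33]
20 -30 1 margin 0.022 toolx ang [-2.95 -2.95 -2.89 -2.75] [ 1.06  0.46 -0.97  1.24 -1.26]
20 -30 -1 margin 0.022 toolx ang [0.2  0.19 0.26 0.39] [ 1.06  0.46 -0.97  1.24 -1.26]
20 -26 1 margin -0.01 toolx ang [-2.85 -2.86 -2.79 -2.68] [ 1.05  0.45 -0.99  1.29 -1.25]
20 -26 -1 margin -0.01 toolx ang [0.29 0.28 0.35 0.46] [ 1.05  0.45 -0.99  1.29 -1.25]
25 -26 1 margin -0.006 toolx ang [-2.81 -2.83 -2.77 -2.64] [ 1.03  0.39 -0.99  1.29 -1.18]
25 -26 -1 margin -0.006 toolx ang [0.33 0.31 0.38 0.5 ] [ 1.03  0.39 -0.99  1.29 -1.18]
```

Run:
```python
from kin import *
R,p=state();T=ptool(20,-30);o=.008*T.as_matrix()[:,2]
plan(R,p,[(stand(-.11,.059,.038)-o,T,8)])
```

```text
t 6.12 p [0.515 0.319 0.223] z [ 0.821 -0.254 -0.512] tip in stand [-0.0727, 0.0691, 0.0439] F [0.3 0.5 0.6] q [ 1.12  0.22 -1.02  1.51 -1.02 -1.17] w 0.0006
-3.5 -0.5 -5.7 -0.0031 0.0009 -0.0035 0; -3.5 -0.5 -5.7 -0.0033 0.0008 -0.0034 0; -3.5 -0.5 -5.7 -0.0034 0.0007 -0.0033 0; -3.5 -0.5 -5.7 -0.0035 0.0006 -0.0033 0; -3.5 -0.5 -5.7 -0.0035 0.0004 -0.0032 0; -3.5 -0.5 -5.7 -0.0036 0.0002 -0.0032 0; -3.5 -0.5 -5.7 -0.0036 0.0001 -0.0031 0; -3.5 -0.5 -5.7 -0.0037 -0.0001 -0.0031 0
```

>>> move_arm:
  rows: "-3.5 -0.5 -5.7 -0.003 0.001 -0.0035 0; -3.5 -0.5 -5.7 -0.003 0.001 -0.0035 0; -3.5 -0.5 -5.7 -0.0035 0.001 -0.0035 0; -3.5 -0.5 -5.7 -0.0035 0.0005 -0.0035 0; -3.5 -0.5 -5.7 -0.0035 0.0005 -0.003 0; -3.5 -0.5 -5.7 -0.0035 0 -0.003 0; -3.5 -0.5 -5.7 -0.0035 0 -0.003 0; -3.5 -0.5 -5.7 -0.0035 0 -0.003 0"

```text
t: 7.12
eef_pos: [0.4765, 0.3232, 0.2169]
ee_rot: [1.976, -0.494, 0.575]
force: [-0.0, -0.3, -0.1]
width: 0.0001
gripper_force: 0.0
```

Run:
```python
from kin import *
R,p=state();T=ptool(20,-30);o=.008*T.as_matrix()[:,2]
print(np.degrees((R.inv()*T).magnitude()))
plan(R,p,[(stand(-.04,.060,.040)-o,T,7),(stand(-.001,.060,.040)-o,T,6)])
```

```text
t 7.12 p [0.476 0.323 0.217] z [ 0.657 -0.669 -0.347] tip in stand [-0.1112, 0.0594, 0.0391] F [-0.  -0.3 -0.1] q [ 1.38  0.52 -0.68  0.89 -1.44 -0.22] w 0.0001
0.4103042004215956
-0 0 0 0.0061 0.0001 0.0082 0; -0 0 0 0.006 0.0001 0.0082 0; -0 0 0 0.0061 0.0001 0.0081 0; -0 0 0 0.006 0.0001 0.0082 0; -0 0 0 0.0061 0.0001 0.0081 0; -0 0 0 0.006 0.0001 0.0082 0; -0 0 0 0.0061 0.0001 0.0081 0; -0 0 0 0.0038 0 0.0053 0
-0 0 0 0.0038 0.0001 0.0053 0; -0 0 0 0.0038 0 0.0053 0; -0 0 0 0.0038 0.0001 0.0053 0; -0 0 0 0.0038 0 0.0052 0; -0 0 0 0.0037 0.0001 0.0053 0
```

>>> move_arm:
  rows: "0 0 0 0.006 0 0.008 0; 0 0 0 0.006 0 0.008 0; 0 0 0 0.006 0 0.008 0; 0 0 0 0.006 0 0.008 0; 0 0 0 0.006 0 0.008 0; 0 0 0 0.006 0 0.008 0; 0 0 0 0.006 0 0.008 0; 0 0 0 0 0 0 0"

```text
t: 8.12
eef_pos: [0.5458, 0.3051, 0.2163]
ee_rot: [1.976, -0.497, 0.574]
force: [-0.8, 0.5, -1.7]
width: 0.0006
gripper_force: 0.0
```

Run:
```python
from kin import *
R,p=state()
a=arm.grab_frame("scene")[0][120:300,250:420];b=arm.grab_frame("wrist")[0]
cv2.imwrite("pics/c2.png",np.hstack([cv2.resize(a,(425,450)),cv2.resize(b,(375,234)) if 0 else cv2.copyMakeBorder(cv2.resize(b,(375,234)),0,216,0,0,0)]))
```

```text
t 8.12 p [0.546 0.305 0.216] z [ 0.657 -0.669 -0.347] tip in stand [-0.0395, 0.0605, 0.0385] F [-0.8  0.5 -1.7] q [ 1.23  0.53 -0.68  1.03 -1.39 -0.2 ] w 0.0006
```

View pics/c2.png

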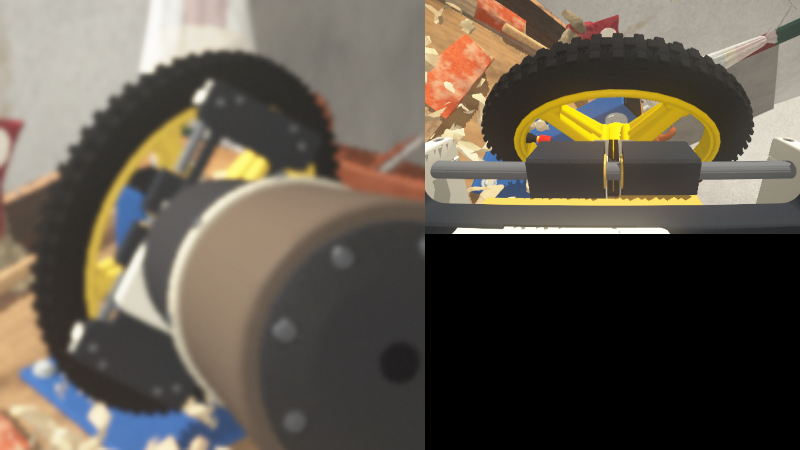

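>>> move_arm:
  rows: "0 0 0 0.0037 0 0.0053 0; 0 0 0 0.0037 0 0.0053 0; 0 0 0 0.0037 0 0.0053 0; 0 0 0 0.0037 0 0.0053 0; 0 0 0 0.0037 0 0.0053 0; 0 0 0 0.0037 0 0.0053 0; 0 0 0 0 0 0 0"

```text
t: 9.1
eef_pos: [0.5829, 0.2947, 0.2159]
ee_rot: [1.976, -0.497, 0.575]
force: [0.0, 0.3, -0.1]
width: 0.0003
gripper_force: 0.0
```

```bash
cat > arc.py <<'E'
import sys
from kin import *
# arc.py a0 a1 [x] [r] : rows along the arc
a0,a1=map(float,sys.argv[1:3]);x=-.001;r=.07
R,p=state();T=R;o=.008*R.as_matrix()[:,2]
n=int(round((a1-a0)/5));W=[]
for a in np.radians(np.linspace(a0,a1,n+1)[1:]): W.append((stand(x,-r*np.sin(a),r*np.cos(a))-o,T,1))
plan(R,p,W)
E
python3 arc.py 303 383
```

```text
t 9.1 p [0.583 0.295 0.216] z [ 0.657 -0.669 -0.347] tip in stand [-0.0009, 0.0603, 0.0381] F [ 0.   0.3 -0.1] q [ 1.15  0.54 -0.67  1.1  -1.37 -0.18] w 0.0003
0 0 0 -0.001 0.007 0.0006 0; 0 -0 0 -0.0004 0.0061 0.0003 0; 0 -0 0 -0.0008 0.0061 0.0005 0; 0 -0 0 -0.0013 0.0059 0.0009 0; 0 -0 0 -0.0016 0.0057 0.0011 0; 0 -0 0 -0.0021 0.0056 0.0015 0; 0 -0 0 -0.0024 0.0053 0.0017 0; 0 -0 0 -0.0029 0.0051 0.002 0
0 -0 0 -0.0031 0.0047 0.0023 0; 0 -0 0 -0.0035 0.0044 0.0024 0; 0 -0 0 -0.0038 0.0039 0.0027 0; 0 -0 0 -0.004 0.0036 0.0029 0; 0 -0 0 -0.0043 0.0031 0.0031 0; 0 -0 0 -0.0045 0.0026 0.0032 0; 0 -0 0 -0.0046 0.0022 0.0033 0; 0 -0 0 -0.0048 0.0016 0.0034 0
```

>>> move_arm:
  rows: "0 0 0 -0.0005 0.006 0.0003 0; 0 0 0 -0.0005 0.006 0.0003 0; 0 0 0 -0.0008 0.006 0.0005 0; 0 0 0 -0.0012 0.006 0.0008 0; 0 0 0 -0.0016 0.0057 0.0011 0; 0 0 0 -0.0021 0.0055 0.0015 0; 0 0 0 -0.0024 0.0053 0.0017 0; 0 0 0 -0.0028 0.005 0.002 0"

```text
t: 10.1
eef_pos: [0.5722, 0.2578, 0.2444]
ee_rot: [1.977, -0.497, 0.576]
force: [0.5, 2.7, -2.0]
width: 0.0005
gripper_force: 1.2
```

```bash
sed -i 's/r=.07/r=.067/' arc.py; python3 arc.py 345 425
cat > valve.py <<'E'
from h import *
import sys
for n,(x0,x1,y0,y1) in dict(scene=(262,390,138,285),side=(218,352,166,258)).items():
    p,d=arm.grab_frame(n);y,r=masks(p);M=np.zeros_like(r);M[y0:y1,x0:x1]=255
    k,lab,st,ce=cv2.connectedComponentsWithStats(r&M)
    for i in range(1,k):
        o,w=rays(n,ce[i]);w=w[0];c=stand(-.0,0,0);P=o+w*((c-o)@AX/(w@AX))-HUB   # onto middle plane
        Y,Z=P@YS,P[2]
        print(n,ce[i].round(1),st[i,4],"r",round(np.hypot(Y,Z),3),"ang",round(np.degrees(np.arctan2(-Y,Z))%360,1))
E
python3 valve.py
```

```text
t 10.1 p [0.572 0.258 0.244] z [ 0.658 -0.668 -0.347] tip in stand [-0.0015, 0.0218, 0.0666] F [ 0.5  2.7 -2. ] q [ 1.14  0.46 -0.73  1.11 -1.37 -0.17] w 0.0005
0 0 0 -0.0067 0.0055 0.0054 0; 0 0 0 -0.0035 0.004 0.0024 0; 0 0 0 -0.0037 0.0037 0.0027 0; 0 0 0 -0.004 0.0032 0.0028 0; 0 0 0 -0.0042 0.0028 0.003 0; 0 0 0 -0.0043 0.0024 0.0031 0; 0 0 0 -0.0045 0.0019 0.0032 0; 0 0 0 -0.0046 0.0013 0.0033 0
0 0 0 -0.0047 0.0009 0.0034 0; 0 0 0 -0.0048 0.0004 0.0034 0; 0 0 0 -0.0047 -0.0002 0.0034 0; 0 0 0 -0.0047 -0.0006 0.0034 0; 0 0 0 -0.0047 -0.0012 0.0033 0; 0 0 0 -0.0046 -0.0016 0.0033 0; 0 0 0 -0.0044 -0.0021 0.0032 0; 0 0 0 -0.0042 -0.0026 0.003 0
scene [294.9 238.5] 25 r 0.087 ang 253.2
```

>>> move_arm:
  rows: "0 0 0 -0.0035 0.0045 0.0026 0; 0 0 0 -0.0037 0.004 0.0026 0; 0 0 0 -0.004 0.0038 0.0028 0; 0 0 0 -0.0042 0.0034 0.0029 0; 0 0 0 -0.0044 0.0028 0.0031 0; 0 0 0 -0.0045 0.0024 0.0032 0; 0 0 0 -0.0046 0.0018 0.0033 0; 0 0 0 -0.0047 0.0013 0.0033 0"

```text
t: 11.2
eef_pos: [0.5594, 0.2123, 0.2392]
ee_rot: [1.977, -0.497, 0.576]
force: [1.4, 4.6, 0.3]
width: 0.0012
gripper_force: 1.4
```

```bash
python3 - <<'E'
from h import *
R,p=state();t=p+.008*R.as_matrix()[:,2]-HUB;print("fa",np.degrees(np.arctan2(-t@YS,t[2])),np.hypot(t@YS,t[2]))
E
python3 valve.py; python3 arc.py 380 420
```

```text
t 11.2 p [0.559 0.212 0.239] z [ 0.658 -0.668 -0.347] tip in stand [-0.0016, -0.0254, 0.0615] F [1.4 4.6 0.3] q [ 1.11  0.41 -0.84  1.15 -1.34 -0.22] w 0.0012
fa 22.47580139483424 0.0665083741227415
scene [295.1 213.4] 15 r 0.086 ang 288.3
side [248.8 209. ] 17 r 0.087 ang 289.9
t 11.3 p [0.559 0.211 0.239] z [ 0.657 -0.67  -0.346] tip in stand [-0.0016, -0.0268, 0.0613] F [-0.5  0.   0.5] q [ 1.11  0.41 -0.84  1.14 -1.34 -0.22] w 0.0005
0 0 0 -0.0009 0.0004 0.0014 0; 0 0 0 -0.0047 0.0009 0.0034 0; 0 0 0 -0.0048 0.0003 0.0034 0; 0 0 0 -0.0047 -0.0001 0.0034 0; 0 0 0 -0.0047 -0.0007 0.0034 0; 0 0 0 -0.0047 -0.0011 0.0034 0; 0 0 0 -0.0045 -0.0017 0.0032 0; 0 0 0 -0.0044 -0.0021 0.0032 0
```

>>> move_arm:
  rows: "0 0 0 -0.0047 0.001 0.0034 0; 0 0 0 -0.0048 0.0006 0.0034 0; 0 0 0 -0.0048 0.0002 0.0034 0; 0 0 0 -0.0047 -0.0002 0.0034 0; 0 0 0 -0.0047 -0.0007 0.0034 0; 0 0 0 -0.0047 -0.0012 0.0034 0; 0 0 0 -0.0045 -0.0017 0.0032 0; 0 0 0 -0.0044 -0.0022 0.0032 0"

```text
t: 12.3
eef_pos: [0.5501, 0.1786, 0.2086]
ee_rot: [1.976, -0.497, 0.575]
force: [0.7, 2.5, 2.1]
width: 0.0004
gripper_force: 1.5
```

```bash
python3 - <<'E'
from h import *
R,p=state();t=p+.008*R.as_matrix()[:,2]-HUB;print("fa",np.degrees(np.arctan2(-t@YS,t[2])),np.hypot(t@YS,t[2]))
E
python3 valve.py; python3 arc.py 420 450
```

```text
t 12.3 p [0.55  0.179 0.209] z [ 0.658 -0.669 -0.347] tip in stand [-0.0016, -0.0604, 0.0308] F [0.7 2.5 2.1] q [ 1.08  0.42 -0.93  1.2  -1.29 -0.31] w 0.0004
fa 62.975296544405964 0.06781046755448049
scene [314.9 182.6] 9 r 0.085 ang 335.3
side [267.7 193.7] 20 r 0.085 ang 335.3
t 12.4 p [0.55  0.178 0.208] z [ 0.656 -0.67  -0.347] tip in stand [-0.0017, -0.0615, 0.0302] F [ 0.2 -0.7  0. ] q [ 1.08  0.42 -0.93  1.2  -1.29 -0.31] w 0.0003
0 0 0 0 -0.002 0.0008 0; 0 0 -0 -0.004 -0.003 0.003 0; 0 0 -0 -0.0038 -0.0035 0.0027 0; 0 0 -0 -0.0036 -0.0038 0.0026 0; 0 0 -0 -0.0032 -0.0043 0.0024 0; 0 0 -0 -0.003 -0.0046 0.0021 0
```

>>> move_arm:
  rows: "0 0 0 -0.0042 -0.0027 0.003 0; 0 0 0 -0.004 -0.0031 0.0029 0; 0 0 0 -0.0038 -0.0035 0.0027 0; 0 0 0 -0.0025 -0.0025 0.0018 0"

```text
t: 12.9
eef_pos: [0.548, 0.1715, 0.1883]
ee_rot: [1.976, -0.496, 0.575]
force: [-0.1, 1.7, 3.6]
width: 0.0002
gripper_force: 1.3
```

```bash
python3 - <<'E'
from h import *
R,p=state();t=p+.008*R.as_matrix()[:,2]-HUB;print("fa",np.degrees(np.arctan2(-t@YS,t[2])),np.hypot(t@YS,t[2]))
E
python3 valve.py
```

```text
t 12.9 p [0.548 0.171 0.188] z [ 0.658 -0.669 -0.347] tip in stand [-0.0017, -0.0678, 0.0106] F [-0.1  1.7  3.6] q [ 1.07  0.44 -0.96  1.22 -1.27 -0.36] w 0.0002
fa 81.15408670540545 0.0686165064519952
scene [325.6 175.2] 22 r 0.086 ang 353.7
side [226. 186.] 1 r 0.159 ang 311.0
side [280.  191.3] 21 r 0.084 ang 353.8
side [231.4 243.8] 9 r 0.173 ang 235.1
```

>>> move_arm:
  rows: "0 0 0 -0.0017 -0.0022 0.0012 0; 0 0 0 -0.0015 -0.0022 0.0012 0; 0 0 0 0 0 0 0"

```text
t: 13.38
eef_pos: [0.5479, 0.171, 0.1824]
ee_rot: [1.977, -0.496, 0.575]
force: [-0.1, -0.9, 0.8]
width: 0.0007
gripper_force: 0.1
```

```bash
python3 valve.py
```

```text
scene [328.6 174.1] 21 r 0.086 ang 358.7
side [244.5 174.2] 4 r 0.156 ang 330.6
side [226. 186.] 1 r 0.159 ang 311.0
side [282.7 191. ] 24 r 0.085 ang 357.8
side [231.4 243.8] 9 r 0.173 ang 235.1
```

>>> move_arm:
  rows: "0 0 0 0.0016 0.0022 -0.0012 0; 0 0 0 0.0016 0.0022 -0.0012 0; 0 0 0 -0.0037 0 -0.0053 0; 0 0 0 -0.0037 0 -0.0053 0; 0 0 0 -0.0037 0 -0.0053 0; 0 0 0 -0.0037 0 -0.0053 0; 0 0 0 -0.0037 0 -0.0053 0; 0 0 0 -0.0037 0 -0.0053 0"

```text
t: 14.48
eef_pos: [0.5104, 0.1827, 0.1892]
ee_rot: [1.977, -0.497, 0.575]
force: [-0.2, -0.9, -0.3]
width: 0.0004
gripper_force: 0.0
```

>>> move_arm:
  rows: "0 0 0 -0.006 0 -0.008 0; 0 0 0 -0.006 0 -0.008 0; 0 0 0 -0.006 0 -0.008 0; 0 0 0 -0.006 0 -0.008 0; 0 0 0 -0.006 0 -0.008 0; 0 0 0 -0.006 0 -0.008 0; 0 0 0 0 0 0 0; 0 0 0 0 0 0 0"

```text
t: 15.48
eef_pos: [0.4527, 0.1974, 0.1887]
ee_rot: [1.976, -0.497, 0.576]
force: [-0.5, 0.0, -0.1]
width: 0.0006
gripper_force: 0.0
```

```bash
python3 valve.py
python3 - <<'E'
from h import *
state()
p=arm.grab_frame("scene")[0];b=arm.grab_frame("side")[0]
cv2.imwrite("pics/end.png",np.hstack([cv2.resize(p[120:300,240:420],(400,400)),cv2.resize(b[130:290,200:440],(400,400))]))
E
```

```text
scene [328.6 173.8] 23 r 0.087 ang 358.7
side [226. 186.] 1 r 0.159 ang 311.0
side [282.7 191. ] 24 r 0.085 ang 357.8
side [231.4 244. ] 8 r 0.174 ang 234.9
t 15.57 p [0.453 0.197 0.189] z [ 0.658 -0.669 -0.347] tip in stand [-0.1003, -0.0685, 0.0109] F [-0.8  0.2  1. ] q [ 1.36  0.42 -0.98  0.94 -1.31 -0.39] w 0.0004
```

View pics/end.png

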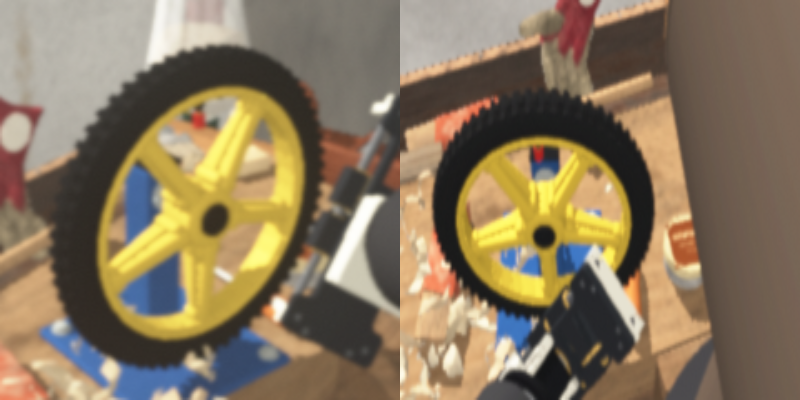

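The valve's red cap is at the top, at about (200,118) on the left and (540,155) on the right. A spoke points straight down and the gripper is clear of the wheel.

```bash
python3 -c "
from station import arm
print(arm.job_done())"
```

```text
the job is handed in; nothing more can be done
None
```

I pushed the wheel round by one spoke (a single continuous push, not several in turn) until the valve stood about 2° from the very top, drew the finger clear, and handed the job in at about 15.6 s; no verdict came back.

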